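# Shut off the water filter and take the cap off the used cartridge

### The job

The cartridge in the left-hand housing of the twin water filter (the one away from the spout) is due for a change. Take the service key from its pocket, use it to turn the slotted screw head of the inlet valve clockwise a quarter turn until it is fully shut, and put the key back upright in its pocket. Then unscrew the cap of that left-hand housing - nobody remembers whether its thread is left- or right-handed, so try it both ways - and lift it straight off; finish while still holding the cap upright in the gripper, at rest and at least 5 cm above where it was screwed on, with everything else left in place.

Things in the scene. Friction and masses are not known exactly. Their poses are not given: they have to be found in the camera images.
- filter_unit: Fixed twin water filter: white tray 200 (x) x 262 (y) mm, two steel housings 80 wide, 142 high at x 35, y +62 (left) and -62; at the front brass valve head (x -66, y 45) and key pocket (x -66, y -70), both under 73 high; bent spout at the right end (mouth x 35, y -173; 155 high). Cap tops 179 high. Origin: centre of underside, z up; at yaw 0 x points away from the robot, y to its left.
- cap_left: Cap to take off, on the left-hand housing: black, round, ribbed, 54 mm across, 25 high, plus a finger bar 44 x 9 mm, 10 high, on top along its own x axis. Loose, about 0.06 kg. Origin: centre of its lower edge, 145 mm above the worktop while screwed on; z up. The housing's shoulder lies just below it (142 mm).
- left_neck (a point): Centre of the left neck's top, under the cap, 166 mm above the worktop. Under the cap is a four-start lug thread of unknown hand, drawn at each start: the wrong way meets a hard stop within 0.06 rad; the right way turns freely without rising, is clear of the thread from 0.8 rad and stops at 1.1 rad; there it lifts straight off (20 mm to be clear). Before that a pull lifts it 1-4 mm only.
- cap_right: The same kind of cap on the right-hand housing, next to the spout; it stays screwed on.
- service_key: T-shaped black-handled key, 117 mm tall, about 0.07 kg, upright in its pocket. Origin: middle of the blade's lower edge; z up the shaft; x along blade and handle. Blade 18 (x) x 3 (y), 15 high; shaft 9 thick; collar 24 across, its underside 40 above the origin, rests on the pocket's rim; handle bar 48 (x) x 12 (y) x 24 high, its middle 105 above the origin: grip it across the 12.
- inlet_valve (a joint): Angle of the valve's screw head, rad: 0 open (slot in line with the pipe, along the unit's y axis), grows as the head turns clockwise seen from above, 1.571 fully shut (slot across the pipe, hard stop). Starts between 0.1 and 0.4, turns stiffly (0.12 N m), stays where it is left.
- valve_slot (a point): Middle of the slot's floor in the brass valve head, 50 mm above the worktop; turns with the head. Head 26 mm across; the slot runs right across it along this point's x axis, 4.4 mm wide, 8.5 deep, chamfered to 7.6 wide at the top. Fully in, the key's blade stands on this floor.
- pocket_mouth (a point): Centre of the open top of the white key pocket, 72 mm above the worktop, in the unit's axes. Opening 23 mm along the unit's y by 13 along x, 52 deep, walls 3. The key stands in it with its blade along the unit's y, resting on its collar, its origin 40 mm below this point.
- new_cartridge: Bystander: spare cartridge standing on the worktop at the left, white cylinder 30 mm across, 122 tall. Origin: centre of its underside.
- tumbler: Bystander: clear drinking glass 81 mm across, 91 tall, on the worktop at the right. Origin: centre of its underside.
- mug_white: Bystander: off-white mug 84 mm across, 91 tall, on the worktop at the left. Origin: centre of its underside.
- spoon: Bystander: steel spoon 188 mm long, 15 high, lying on the worktop at the front right. Origin: centre of its underside.
Things that resemble listed ones, but are neither listed nor needed, are in the scene too. Leave any pink look-alike of the service_key alone. Leave any pink look-alike of the cap_left alone.

How it is judged:
By the outcome, as a careful person would: the job done as asked, in the order asked, and still so for the second after the job is handed in, while the arm keeps its last pose, push and grip.
It also fails if it takes over 67 s, if anything falls off the work surface, if the arm or the gripper's body presses on something with over 40 N, if the wrist force passes 120 N, or if a joint passes its speed limit or range.

### The arm

A 6-joint arm with a two-finger parallel gripper is mounted at the origin on a cart in front of the work surface, level with it; the furniture and walls round the work are solid. World frame = base frame: x ahead of the robot, y to its left, z up, the work surface at z = 0. Lengths are in mm, angles in rad, forces in N, time in s.
With the tool pointing down it reaches from about 275 to 825 mm from the base axis. Payload 4.9 kg.
Tool frame: the origin (TCP) lies midway between the tips of the shut fingers; the grasp point (between the pads) lies 19 mm behind it; z points along the fingers, y is the line along which they close (so a half turn about z gives the same grasp; the last joint's range is limited). The gripper opens to 85 mm and grips with 20 to 120 N. Pads are 22 mm wide; open, the fingers measure 114 mm over their backs; the gripper's body (76 mm by 85 mm) begins 54 mm behind the grasp point. The pads swing forward as they close: fully open they stand 13 mm farther back than shut.
Start: joints at [-1.274, 0.326, -0.193, 1.052, 0, 1.437], TCP at [229.692, -499.76, 195.881] pointing down, gripper open.
Joint ranges: [-2.65, 2.65], [-0.97, 1.79], [-1.3, 1.35], [-1.93, 2.1], [-1.47, 1.37], [-3.14, 3.14]. Speed limits (rad/s): [2.57, 2.57, 3.14, 3.14, 3.14, 3.14].

### API

Orientations are given as a unit quaternion [x, y, z, w].
In Python, from workcell import bot gives the robot as it stands. The module is installed in compiled form; this text tells all that it offers.
- The arm moves only by the tool play_rows, never from a script. Its argument "motion" is one flat list of numbers, 4 for each row, row after row: the shift along the tool's x, y, z in units of 40 mm (1.0 is 40 mm), then the turn about the tool's z in degrees. A call has 1 to 20 rows; each row shifts and turns the commanded pose from where the row before left it, along the tool's axes as they then stand; what a row does not reach is not made up. A row lasts 1/8 s, in which the tool goes at most 62.5 mm and 10.7 degrees, less where a joint would pass 70% of its speed; a pose out of reach is approached as far as the arm can. A call is refused whole if a number of a shift passes 1 or a number of a turn 10.7, either way. A call with a gripper value outside its range is refused whole. "hand" is the opening, from -1 (shut) to 1 (fully open), set as the call begins (left out, the last holds). The fingers move at their own pace and stop on an object; "newtons" is the grip in N (left out, the last holds). Time passes only in rows, so rows that do not move let the fingers close. It gives the time, the measured TCP pose, the force, the opening and the grip force at its end, in the units of the state.
- bot.get_obs(): the state, without advancing time (a new reading comes with each control period).
- bot.camera(name): name is "side" or "top"; returns a dict with "color" (480x640x3 uint8, blue, green, red), "z_map" (480x640 float32, mm along the optical axis (not along the pixel's ray), 0 where there is no reading), "fx", "fy", "cx", "cy" (pixels), "extrinsics" (4x4, takes a point from world to camera coordinates). Camera axes: x right, y down, z forward; pixel columns grow to the right and rows downward; lengths in mm; the calibration is good to about 2 mm. A picture is of the moment at which its call begins.
- bot.finish_job(): hands the job in; it is judged then, once.
The state is a dict: "time": time; "joint_pos": joint angles; "qd": joint speeds; "tau": joint torques, N m; "tool_pos": TCP position; "tcp_rot": TCP orientation; "ft_force": force on the tool from outside, world axes, zero at the start; "ft_torque": the same for the moment, N m; "gripper_width": finger opening in mm; "finger_force": force on a finger pad.
Only numpy, scipy, OpenCV 4.12 (cv2) and the standard library are available. Lean on these libraries where they do the work, as an engineer would, in place of code of your own. Each camera call takes 0.05 s, during which the arm holds its last target. There are 200 camera calls.

## Working session

There is one attempt and no reset: what is moved stays moved. The work goes in short steps, Python scripts to look and compute and a tool call to move; the robot and the scene stay as the last step left them, time stands still between calls to the robot, and variables do not carry over. Pictures are saved under pics/ and viewed, at most 10 in all, crops included, and the job is handed in when it is done.

Besides the shell and the picture viewer there is one more tool, called as name(argument=value, ...) on one line, values as JSON. play_rows: Moves the arm, as the interface text tells. Its arguments: {"type":"object","properties":{"motion":{"type":"array"},"hand":{"type":"number"},"newtons":{"type":"number"}},"required":["motion"]}

```bash
mkdir -p pics; python3 - <<'E'
from workcell import bot
import cv2,numpy as np
for n in("top","side"):
    c=bot.camera(n);cv2.imwrite(f"pics/{n}0.png",c["color"]);np.savez(f"{n}0.npz",**c)
    print(n,c["fx"],c["cx"],c["cy"],np.round(c["extrinsics"],3).tolist())
o=bot.get_obs();print({k:np.round(v,3).tolist() for k,v in o.items()})
E
```

```text
top 551.7573931449224 332.59476076534446 242.8231424250313 [[0.14, -0.99, -0.006, -47.31], [-0.833, -0.115, -0.541, 525.092], [0.535, 0.081, -0.841, 1253.304], [0.0, 0.0, 0.0, 1.0]]
side 457.482731677597 323.256723331928 247.25428748148133 [[-1.0, 0.021, 0.017, 538.645], [0.002, 0.678, -0.735, 83.113], [-0.027, -0.735, -0.678, 1175.151], [0.0, 0.0, 0.0, 1.0]]
{'time': 0.1, 'joint_pos': [-1.274, 0.327, -0.193, 1.052, -0.0, 1.437], 'qd': [-0.001, 0.001, 0.003, -0.0, -0.001, -0.001], 'tau': [0.001, -44.424, 26.304, 0.008, -0.0, -0.0], 'tool_pos': [229.513, -499.199, 195.153], 'tcp_rot': [0.977, 0.214, -0.0, -0.001], 'ft_force': [0.803, 0.73, 0.57], 'ft_torque': [0.005, 0.04, 0.021], 'finger_force': 0.0, 'gripper_width': 85.443}
```

View pics/top0.png

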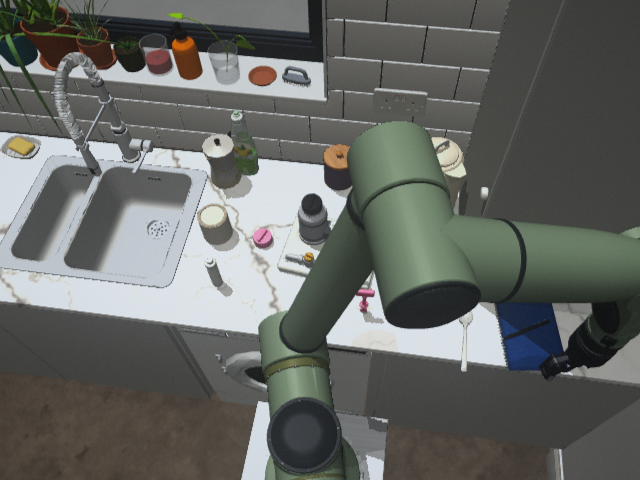

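View pics/side0.png

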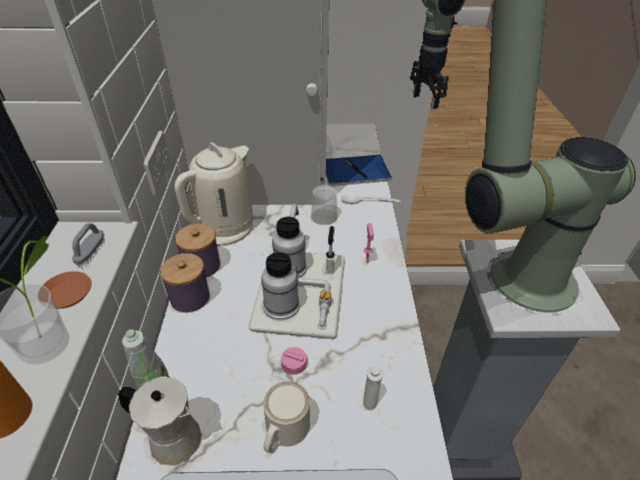

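The side view shows the unit clearly: left cap (278,262), right cap (288,226), valve (325,295) and key (331,240). There is a pink key at (369,240) and a pink cap at (294,360). In the top view the arm hides part of the unit.

```bash
cat > h.py <<'E'
import numpy as np,cv2
from workcell import bot
def cloud(c):
    E=c["extrinsics"];v,u=np.mgrid[:480,:640];z=c["z_map"]
    p=np.stack([(u-c["cx"])/c["fx"]*z,(v-c["cy"])/c["fy"]*z,z],-1)
    return (p-E[:3,3])@E[:3,:3]
def ray(c,u,v,h):
    E=c["extrinsics"];R=E[:3,:3];o=-R.T@E[:3,3]
    d=R.T@np.array([(u-c["cx"])/c["fx"],(v-c["cy"])/c["fy"],1]);return o+d*(h-o[2])/d[2]
def proj(c,p):
    E=c["extrinsics"];q=E[:3,:3]@np.asarray(p,float)+E[:3,3];return c["fx"]*q[0]/q[2]+c["cx"],c["fy"]*q[1]/q[2]+c["cy"]
E
python3 - <<'E'
from h import *
c=dict(np.load("side0.npz"));P=cloud(c);im=c["color"].astype(int)
ok=c["z_map"]>0
dark=(im.max(2)<60)&ok
roi=np.zeros_like(ok);roi[200:340,245:350]=1
def st(m,n):
    q=P[m];
    if len(q): print(n,len(q),q.min(0).round(),np.median(q,0).round(1),q.max(0).round())
n,lab,s,cen=cv2.connectedComponentsWithStats((dark&roi).astype(np.uint8))
for i in range(1,n):
    if s[i,4]>15: st(lab==i,("dark",cen[i].round()))
hsv=cv2.cvtColor(c["color"],cv2.COLOR_BGR2HSV)
br=roi&ok&(hsv[...,0]>10)&(hsv[...,0]<30)&(hsv[...,1]>120)
st(br,"brass");
top=roi&ok&dark&(P[...,2]>165);
n,lab,s,cen=cv2.connectedComponentsWithStats(top.astype(np.uint8))
for i in range(1,n):
    if s[i,4]>15: st(lab==i,("captop",cen[i].round()))
# tray edges: white-ish at z~tray height
tr=roi&ok&(P[...,2]>5)&(P[...,2]<25);st(tr,"tray")
print(np.median(P[tr][:,2]))
cn=cv2.minAreaRect(P[tr][:,:2].astype(np.float32));print(cn)
for n,r in(("side",(200,345,235,395)),):
    a=c["color"][r[0]:r[1],r[2]:r[3]];cv2.imwrite("pics/crop1.png",cv2.resize(a,None,fx=4.1,fy=4.1,interpolation=2)[:600])
E
```

```text
('dark', array([288., 228.])) 405 [600. -49. 143.] [622.9 -10.3 167.7] [649.   5. 180.]
('dark', array([331., 235.])) 64 [517. -36. 129.] [523.3  -4.3 146.3] [528.   7. 150.]
('dark', array([299., 251.])) 18 [589.  -3. 105.] [598.2   8.2 109.3] [612.  16. 113.]
('dark', array([279., 264.])) 523 [614.   6. 108.] [638.6 110.3 168.2] [665. 128. 180.]
('dark', array([330., 255.])) 27 [516. -25.  71.] [523.6 -14.7  74.8] [533.  -6.  84.]
('dark', array([301., 270.])) 16 [587.  -7.  38.] [594.5   3.5  44. ] [604.  13.  47.]
('dark', array([290., 289.])) 26 [601. 110. 106.] [612.1 129.7 108.9] [636. 139. 114.]
('dark', array([292., 308.])) 24 [602. 111.  41.] [611.8 128.6  43.4] [631. 141.  48.]
brass 74 [528.  -2.  46.] [539.9  98.3  56.2] [636. 119. 163.]
('captop', array([288., 224.])) 266 [600. -49. 165.] [623.7 -18.  169.4] [649.   4. 180.]
('captop', array([278., 261.])) 362 [614.  72. 165.] [639.  104.2 169.2] [665. 128. 180.]
tray 4136 [ 454. -328.    5.] [572.3  92.7  19.2] [754. 186.  25.]
19.17636438349391
((627.6341552734375, -85.85476684570312), (516.0645141601562, 293.0267639160156), 83.5752182006836)
```

View pics/crop1.png

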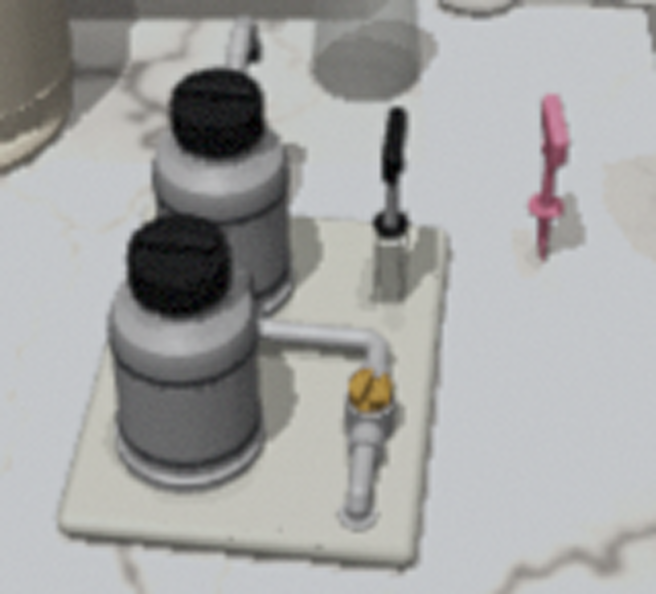

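The crop shows both caps, the key standing in its pocket and the valve slot, which runs nearly along the unit's y. I'll fit the unit pose from both views.

```bash
python3 - <<'E'
from h import *
from scipy.optimize import least_squares
S=dict(np.load("side0.npz"));T=dict(np.load("top0.npz"))
def brass(c,r):
    hsv=cv2.cvtColor(c["color"],cv2.COLOR_BGR2HSV);m=np.zeros((480,640),bool)
    m[r[0]:r[1],r[2]:r[3]]=1
    return m&(hsv[...,0]>8)&(hsv[...,0]<30)&(hsv[...,1]>110)
def dark(c,r,t=62):
    m=np.zeros((480,640),bool);m[r[0]:r[1],r[2]:r[3]]=1;return m&(c["color"].max(2)<t)
def big(m):
    n,l,s,ce=cv2.connectedComponentsWithStats(m.astype(np.uint8),connectivity=8);i=1+np.argmax(s[1:,4]);return s[i]
# cap silhouettes: bbox vs height-> use left/right edge mid column & top face ellipse
def capbox(c,r):
    return big(dark(c,r))
L=capbox(S,(250,300,255,300));R=capbox(S,(213,250,270,305));LT=capbox(T,(190,225,295,330))
print("boxes x,y,w,h",L,R,LT)
B=big(brass(S,(283,310,312,340)));BT=big(brass(T,(250,266,298,318)));K=big(dark(S,(222,248,322,340)));print(B,BT,K)
# predicted bbox of a cap (cylinder r27, z145-170 + bar top r22 at 180) at x,y
def capbb(c,x,y):
    a=np.linspace(0,6.283,60,endpoint=False)
    p=[(x+27*np.cos(t),y+27*np.sin(t),z) for t in a for z in(147,170)]
    q=np.array([proj(c,v) for v in p]);return q[:,0].min(),q[:,0].max(),q[:,1].max()
def res(c,b):
    f=lambda v:np.array(capbb(c,*v))-np.array([b[0]-.5,b[0]+b[2]-.5,b[1]+b[3]-.5])
    s=least_squares(f,[630,50]);return s.x.round(1),s.fun.round(1)
for n,c,b in(("L side",S,L),("R side",S,R),("L top",T,LT)):print(n,*res(c,b))
for n,c,b in(("valve side",S,B),("valve top",T,BT)):
    print(n,b[2:4],ray(c,b[0]+b[2]/2-.5,b[1]+b[3]/2-.5,56.5).round(1))
print("handle: top row col",K,ray(S,K[0]+K[2]/2-.5,K[1]+K[3]/2-.5,137).round(1))
E
```

```text
boxes x,y,w,h [266 251  34  27 540] [277 217  22  22 411] [303 194  19  21 323]
[320 290  10  10  78] [304 253   9   8  60] [329 227   5  18  65]
L side [630.4 102.8] [ 4.  -4.1  0.2]
R side [624.2 -21.7] [-0.8  0.8 -0. ]
L top [638.9  97. ] [-0.8  0.8 -0. ]
valve side [10 10] [539.   97.4  56.5]
valve top [9 8] [535.8  95.4  56.5]
handle: top row col [329 227   5  18  65] [522.5 -16.3 137. ]
```

play_rows(motion=[0.974,-0.656,-0.125,0,0.974,-0.656,-0.125,0,0.974,-0.656,-0.125,0,0.974,-0.656,-0.125,0,0.974,-0.656,-0.125,0,0.974,-0.656,-0.125,0,0.974,-0.656,-0.125,0,0.974,-0.656,-0.125,0,0.974,-0.656,-0.125,0,0.974,-0.656,-0.125,0,0.974,-0.656,-0.125,0,0.974,-0.656,-0.125,0,0,0,0,-10.6,0,0,0,-10.6,0,0,0,-10.6,0,0,0,-10.6,0,0,0,-10.6,0,0,0,-10.6,0,0,0,-10.6,0,0,0,-10.6], hand=-0.1, newtons=80)

```text
time: 2.6
tool_pos: [522.6, -18.4, 255.4]
tcp_rot: [0.575, 0.818, -0.0, -0.0]
ft_force: [-0.4, -0.2, -0.8]
gripper_width: 38.8
finger_force: 0.0
```

play_rows(motion=[0,0,0,-10.6,0,0,0,-10.6,0,0,0,-10.6,0,0,0,-10.6,0,0,0,-10.6,0,0,0,-10.6,0,0,0,-10.6,0,0,0,-10.6,0,0,0,-10.6,0,0,0,-10.6,0,0,0,-10.6,0,0,0,-10.6,0,0,0,-10.6,0,0,0,-10.6,0,0,0,-5,0,0,0,0])

```text
time: 4.6
tool_pos: [522.7, -18.4, 255.5]
tcp_rot: [-0.661, 0.75, 0.0, -0.0]
ft_force: [-0.2, 0.4, -0.6]
gripper_width: 38.3
finger_force: 0.0
```

```bash
cat >> h.py <<'E'
def state():
    o=bot.get_obs();x,y,z,w=o["tcp_rot"]
    X=np.array([1-2*(y*y+z*z),2*(x*y+z*w)]);yaw=np.arctan2(X[1],X[0])
    print("t",round(o["time"],2),"tcp",np.round(o["tool_pos"],1),"yaw",round(yaw,4),"deg",round(np.degrees(yaw),1),"F",np.round(o["ft_force"],1),"M",np.round(o["ft_torque"],2),"w",round(o["gripper_width"],1),"ff",np.round(o["finger_force"],1),"j6",round(o["joint_pos"][5],2))
    return o,yaw
def togo(x,y,z,yaw=None):
    o,a=state();d=np.array([x,y,z])-o["tool_pos"]
    print("units x,y,z",round((np.cos(a)*d[0]+np.sin(a)*d[1])/40,3),round((np.sin(a)*d[0]-np.cos(a)*d[1])/40,3),round(-d[2]/40,3),"turn",None if yaw is None else round(np.degrees((a-yaw+np.pi)%(2*np.pi)-np.pi),1))
def pic(cam,r,name,f):
    c=bot.camera(cam);a=c["color"][r[0]:r[1],r[2]:r[3]];cv2.imwrite(f"pics/{name}.png",cv2.resize(a,None,fx=f,fy=f,interpolation=2));return c
E
python3 - <<'E'
from h import *
togo(522.7,-18.2,119,-1.6955)
c=pic("side",(180,340,230,390),"b",3.7);np.savez("side1.npz",**c)
c=bot.camera("top");np.savez("top1.npz",**c)
E
```

```text
t 4.6 tcp [522.7 -18.4 255.5] yaw -1.6961 deg -97.2 F [-0.2  0.4 -0.6] M [0.07 0.01 0.01] w 38.3 ff 0.0 j6 -1.62
units x,y,z -0.004 0.001 3.413 turn -0.0
```

View pics/b.png

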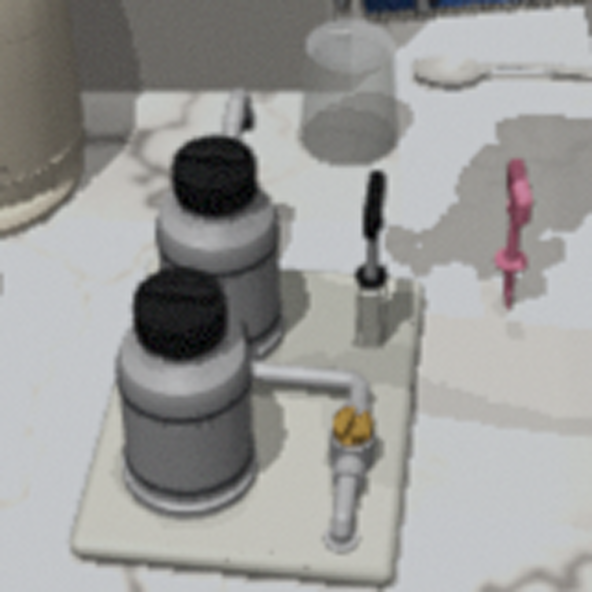

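The key stands clear at crop pixel (373,205) and the slot shows at (352,425). The gripper is centred above the key, so I descend.

play_rows(motion=[0,0,0.9,0,0,0,0.9,0,0,0,0.9,0,0,0,0.6,0,0,0,0.05,0])

```text
time: 5.32
tool_pos: [521.4, -18.1, 120.2]
tcp_rot: [-0.662, 0.75, 0.002, -0.001]
ft_force: [-0.1, -0.3, 1.3]
gripper_width: 38.6
finger_force: 0.0
```

```bash
python3 - <<'E'
from h import *
togo(522.7,-18.2,119,-1.6955)
c=pic("side",(180,340,230,390),"c",3.7)
for f in("side0.npz","side1.npz","top0.npz","top1.npz"):
    c=dict(np.load(f));u0,v0=[int(round(t)) for t in proj(c,[537.3,95.8,58])]
    u,v=np.meshgrid(np.arange(u0-7,u0+8),np.arange(v0-7,v0+8))
    w=np.array([[ray(c,a,b,58.)[:2] for a,b in zip(p,q)] for p,q in zip(u,v)])
    g=c["color"][v0-7:v0+8,u0-7:u0+8].astype(float)
    hsv=cv2.cvtColor(c["color"],cv2.COLOR_BGR2HSV)[v0-7:v0+8,u0-7:u0+8].astype(int)
    print(f,u0,v0);print(g[...,2].astype(int));print((hsv[...,1]).astype(int)) if f=="side1.npz" else 0
E
```

```text
t 5.33 tcp [521.4 -18.1 120.2] yaw -1.6958 deg -97.2 F [-0.1 -0.3  1.3] M [ 0.01  0.04 -0.01] w 38.6 ff 0.0 j6 -1.62
units x,y,z -0.003 -0.033 0.031 turn -0.0
side0.npz 325 294
[[163 134 124 122 121 121 134 165 175 168 152 127 135 162 193]
 [187 183 176 172 170 157 154 165 172 164 150 126 139 171 193]
 [196 196 195 193 179 155 156 164 168 167 154 137 153 192 195]
 [194 196 191 175 157 154 155 165 155 164 155 140 153 195 197]
 [194 191 174 151 168 163 167 145 142 159 157 137 151 194 194]
 [194 187 156 163 178 173 158 118 138 148 165 144 157 189 194]
 [195 189 170 175 175 170 135 116 162 166 166 148 149 173 195]
 [194 190 173 175 174 158 107 119 161 175 169 152 132 156 194]
 [194 178 149 168 169 135  99 138 165 173 172 155 120 163 195]
 [187 156 117 144 151 107 116 156 173 168 167 156 107 157 196]
 [186 146  98 106 113 106 128 143 152 145 140 138  96 146 186]
 [186 134 111 100 105 134 148 107  98  89  99 120 105 123 157]
 [184 127 128 124 126 150 151 107  94  80 101 121 120 106 135]
 [182 121 112 133 122 135 139 122 120 117 123 134  93 105 133]
 [179 116  97 104 111 136 146 144 147 139
[... 2933 characters left out ...]
44 40 39 41 40 40 38 39 41]
 [46 42 43 42 42 42 42 41 44 42 43 40 40 39 40]
 [44 38 43 44 40 43 41 41 42 42 41 42 44 42 40]
 [43 39 43 40 41 43 42 42 43 44 43 41 41 39 42]
 [43 39 46 41 41 43 43 42 41 42 42 40 42 42 42]
 [41 42 46 44 43 41 44 43 44 43 42 41 42 42 40]
 [42 41 43 43 43 43 41 40 41 42 43 43 41 42 42]
 [42 44 47 41 41 43 41 44 42 43 43 43 42 43 44]
 [41 43 43 44 42 44 45 42 41 44 43 43 41 40 41]
 [44 43 43 44 44 41 43 44 43 43 44 42 42 43 42]
 [43 43 46 41 42 43 44 44 44 45 39 42 39 44 44]
 [41 43 44 43 41 44 45 44 44 38 44 41 43 43 42]
 [42 45 45 44 45 45 44 45 45 44 43 43 45 45 44]
 [44 42 42 45 43 41 45 43 44 45 42 46 44 44 44]
 [45 46 46 47 45 45 45 46 45 47 41 43 45 46 44]]
```

View pics/c.png

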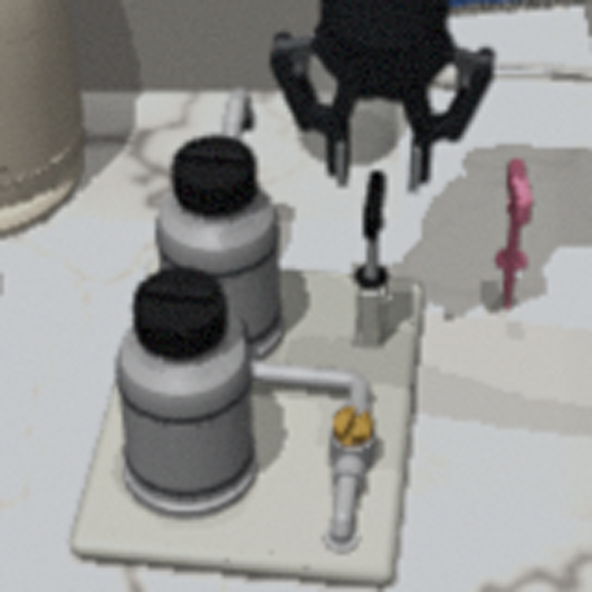

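```bash
python3 - <<'E'
from h import *
c=bot.camera("side");np.savez("side2.npz",**c);P=cloud(c)
for n,(r0,r1,c0,c1) in {"Lf":(215,233,318,326),"Rf":(215,233,338,347),"key":(226,245,328,336),"collar":(252,258,326,336)}.items():
    print(n)
    for v in range(r0,r1,2):
        z=c["z_map"][v,c0:c1];ok=z>0
        if ok.any():
            u=c0+np.argmin(np.where(ok,z,9e9));print(v,u,P[v,u].round(0),c["color"][v,u])
print(proj(c,[522,-18,120]),proj(c,[522,-18,149]))
def line(c,pts):
    q=np.array([ray(c,u,v,56)[:2] for u,v in pts]);f=cv2.fitLine(q.astype(np.float32),2,0,.01,.01).ravel();return np.degrees(np.arctan2(f[1],f[0])),f[2:],q.round(1).tolist()
S=dict(np.load("side0.npz"));T=dict(np.load("top0.npz"))
print(line(S,[(318+a,287+b) for a,b in((7.6,4),(7.3,5),(6.7,6),(6.4,7),(5.8,8),(5.3,9),(4.8,10))]))
print(line(T,[(301+a,249+b) for a,b in((5.7,6),(7.3,7),(9.2,8),(10.9,9))]))
E
```

```text
Lf
215 321 [547.  -6. 207.] [27 22 23]
217 320 [549.  -8. 200.] [33 30 26]
219 322 [545.  -9. 193.] [87 85 84]
221 323 [542. -10. 186.] [46 47 47]
223 323 [542.  -9. 181.] [48 47 49]
225 321 [547.  -8. 176.] [100 101  98]
227 321 [547.  -8. 170.] [96 96 93]
229 323 [542.  -7. 165.] [146 147 143]
231 320 [ 544. -190.    2.] [199 199 197]
Rf
215 344 [496.  -4. 209.] [21 18 20]
217 344 [496.  -1. 205.] [26 27 25]
219 344 [496.  -2. 199.] [20 21 18]
221 341 [502.  -6. 190.] [94 92 92]
223 341 [501.  -5. 184.] [87 87 84]
225 340 [503.  -5. 178.] [116 113 110]
227 342 [499.  -3. 175.] [88 88 85]
229 341 [501.  -4. 167.] [95 93 94]
231 342 [498.  -4. 162.] [164 162 160]
key
226 332 [520. -36. 149.] [74 78 75]
228 330 [525. -29. 150.] [46 47 46]
230 332 [520. -22. 149.] [22 23 19]
232 331 [523. -16. 148.] [25 22 23]
234 332 [521.  -9. 148.] [31 30 30]
236 330 [526.  -1. 149.] [22 21 20]
238 329 [528.   6. 149.] [18 18 17]
240 329 [528.   4. 141.] [6 6 7]
242 328 [530.   4. 135.] [75 73 72]
244 328 [530.   5. 129.] [150 146 144]
collar
252 330 [524. -14.  86.] [102  99  98]
254 331 [521. -14.  79.] [69 67 67]
256 334 [514.  -9.  77.] [75 81 81]
(np.float64(330.9934946486641), np.float64(240.3912245814291)) (np.float64(331.3439813824337), np.float64(231.18144792039553))
(np.float32(69.12675), array([539.4272 ,  95.36752], dtype=float32), [[536.2, 86.2], [536.9, 89.3], [538.4, 92.3], [539.1, 95.4], [540.6, 98.4], [541.8, 101.5], [543.0, 104.5]])
(np.float32(64.57699), array([536.52606,  92.00828], dtype=float32), [[540.3, 99.7], [537.7, 94.9], [535.3, 89.2], [532.8, 84.2]])
```

play_rows(motion=[0,0,0,0,0,0,0,0])

```text
time: 5.68
tool_pos: [523.8, -18.6, 123.0]
tcp_rot: [-0.662, 0.75, -0.001, 0.001]
ft_force: [0.7, -0.3, -0.3]
gripper_width: 38.6
finger_force: 0.0
```

```bash
python3 - <<'E'
from h import *
o,_=state();print(np.round(o["qd"],3))
c=pic("side",(180,340,230,390),"d",3.7);P=cloud(c);np.savez("side3.npz",**c)
for v in range(215,247,2):
    r=[]
    for c0,c1 in((316,327),(337,348)):
        z=np.where(c["z_map"][v,c0:c1]>0,c["z_map"][v,c0:c1],9e9);u=c0+np.argmin(z);r.append((u,P[v,u].round(0).tolist()))
    print(v,r)
E
```

```text
t 5.67 tcp [523.8 -18.6 123. ] yaw -1.6952 deg -97.1 F [ 0.7 -0.3 -0.3] M [-0.03  0.01  0.02] w 38.6 ff 0.0 j6 -1.62
[-0.001  0.002 -0.005 -0.003 -0.001 -0.002]
215 [(np.int64(320), [549.0, -7.0, 206.0]), (np.int64(345), [494.0, -3.0, 210.0])]
217 [(np.int64(320), [549.0, -8.0, 200.0]), (np.int64(343), [498.0, 1.0, 207.0])]
219 [(np.int64(320), [549.0, -9.0, 193.0]), (np.int64(344), [496.0, -1.0, 200.0])]
221 [(np.int64(320), [549.0, -7.0, 189.0]), (np.int64(342), [500.0, -5.0, 191.0])]
223 [(np.int64(320), [549.0, -9.0, 182.0]), (np.int64(340), [504.0, -4.0, 185.0])]
225 [(np.int64(321), [547.0, -11.0, 174.0]), (np.int64(342), [499.0, -5.0, 179.0])]
227 [(np.int64(322), [544.0, -10.0, 169.0]), (np.int64(340), [503.0, -3.0, 174.0])]
229 [(np.int64(320), [549.0, -11.0, 162.0]), (np.int64(340), [503.0, -3.0, 169.0])]
231 [(np.int64(320), [544.0, -191.0, 1.0]), (np.int64(347), [467.0, -190.0, 2.0])]
233 [(np.int64(316), [556.0, -183.0, 0.0]), (np.int64(338), [493.0, -183.0, 1.0])]
235 [(np.int64(316), [556.0, -174.0, 0.0]), (np.int64(346), [471.0, -172.0, 2.0])]
237 [(np.int64(325), [531.0, -164.0, 2.0]), (np.int64(341), [486.0, -166.0, 0.0])]
239 [(np.int64(325), [531.0, -157.0, 1.0]), (np.int64(338), [494.0, -157.0, 1.0])]
241 [(np.int64(321), [542.0, -148.0, 1.0]), (np.int64(337), [498.0, -148.0, 1.0])]
243 [(np.int64(321), [542.0, -140.0, 1.0]), (np.int64(345), [476.0, -140.0, 1.0])]
245 [(np.int64(317), [553.0, -134.0, -1.0]), (np.int64(340), [490.0, -132.0, 0.0])]
```

View pics/d.png

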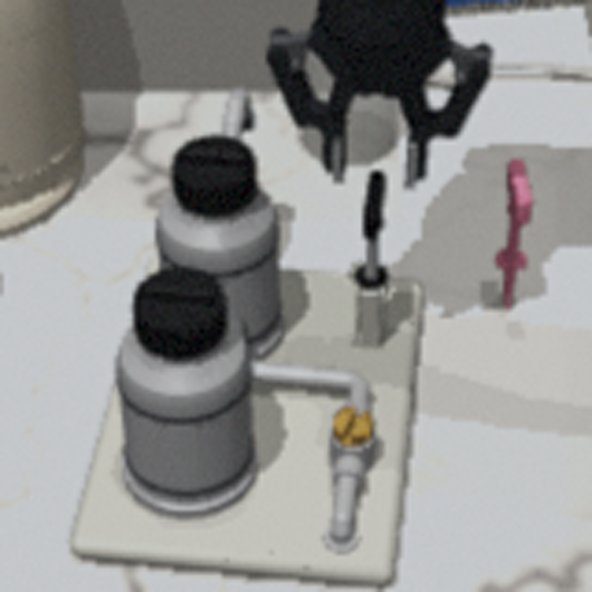

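```bash
python3 - <<'E'
from h import *
for f,t in(("top0.npz",(229.5,-499.2,195.2)),("side0.npz",(229.5,-499.2,195.2)),("side1.npz",(522.7,-18.4,255.5)),("side3.npz",(523,-18.4,121.5))):
    c=dict(np.load(f));P=cloud(c);m=(c["z_map"]>0)&(abs(P[...,0]-t[0])<65)&(abs(P[...,1]-t[1])<65)&(P[...,2]>155)&(P[...,2]<t[2]+140)
    if "side3" in f: m&=(abs(P[...,0]-t[0])<35)&(P[...,2]>152)
    q=P[m];print(f,len(q),"proj tcp",np.round(proj(c,t)));
    h,e=np.histogram(q[:,2],bins=np.arange(150,400,10));print(list(zip(e[:20].astype(int).tolist(),h[:20].tolist())))
    lo=q[q[:,2]<np.percentile(q[:,2],4)];print(lo.mean(0).round(1))
E
```

```text
top0.npz 350 proj tcp [558. 377.]
[(150, 0), (160, 0), (170, 0), (180, 0), (190, 0), (200, 0), (210, 0), (220, 0), (230, 0), (240, 6), (250, 16), (260, 15), (270, 4), (280, 6), (290, 33), (300, 70), (310, 73), (320, 79), (330, 48), (340, 0)]
[ 217.4 -494.8  250.3]
side0.npz 703 proj tcp [422. 117.]
[(150, 0), (160, 0), (170, 0), (180, 0), (190, 0), (200, 0), (210, 0), (220, 0), (230, 0), (240, 25), (250, 50), (260, 51), (270, 56), (280, 43), (290, 83), (300, 104), (310, 114), (320, 109), (330, 68), (340, 0)]
[ 231.3 -500.3  246.6]
side1.npz 1443 proj tcp [332. 194.]
[(150, 0), (160, 0), (170, 0), (180, 0), (190, 0), (200, 0), (210, 0), (220, 0), (230, 0), (240, 0), (250, 0), (260, 0), (270, 0), (280, 0), (290, 23), (300, 54), (310, 63), (320, 57), (330, 80), (340, 186)]
[522.8  -9.7 300.6]
side3.npz 612 proj tcp [331. 240.]
[(150, 1), (160, 23), (170, 44), (180, 46), (190, 39), (200, 53), (210, 57), (220, 47), (230, 77), (240, 86), (250, 115), (260, 24), (270, 0), (280, 0), (290, 0), (300, 0), (310, 0), (320, 0), (330, 0), (340, 0)]
[531.4 -12.2 165.9]
```

Both cameras put the fingertips about 35 mm above the reported TCP (allowing for pad swing), so I'll apply that z offset. In the last picture the tips (row 185) are still beside the top of the key handle, so I descend further and check again.

play_rows(motion=[0,0,0.45,0,0,0,0.45,0,0,0,0,0,0,0,0,0])

```text
time: 6.22
tool_pos: [523.5, -18.5, 86.6]
tcp_rot: [-0.662, 0.75, -0.0, 0.0]
ft_force: [-0.5, -0.4, 0.9]
gripper_width: 38.0
finger_force: 0.0
```

```bash
python3 - <<'E'
from h import *
for i in range(3): state(); bot.camera("side")
c=pic("side",(180,340,230,390),"e",3.7);P=cloud(c);np.savez("side4.npz",**c)
t=(523,-18)
m=(c["z_map"]>0)&(abs(P[...,0]-t[0])<35)&(abs(P[...,0]-t[0])>12)&(abs(P[...,1]-t[1])<25)&(P[...,2]>90)&(P[...,2]<170)
q=P[m]
for s in(q[q[:,0]>523],q[q[:,0]<523]):
    lo=s[s[:,2]<np.percentile(s[:,2],8)];print(len(s),lo.mean(0).round(1),s[:,2].min(),np.percentile(s[:,0],[5,50,95]).round(1))
E
```

```text
t 6.22 tcp [523.5 -18.5  86.6] yaw -1.695 deg -97.1 F [-0.5 -0.4  0.9] M [-0.05  0.03  0.03] w 38.0 ff 0.0 j6 -1.62
t 6.28 tcp [523.7 -18.5  86.8] yaw -1.695 deg -97.1 F [0.4 0.4 0.2] M [0.02 0.02 0.03] w 38.4 ff 0.0 j6 -1.62
t 6.33 tcp [523.8 -18.6  86.8] yaw -1.6951 deg -97.1 F [ 0.5  0.7 -0.1] M [ 0.03 -0.03  0.01] w 38.1 ff 0.0 j6 -1.62
94 [544.5 -15.  128. ] 120.93972393068165 [541.4 548.6 555.7]
84 [500.   -6.7 128.2] 124.53711403443722 [491.  498.  504.4]
```

View pics/e.png

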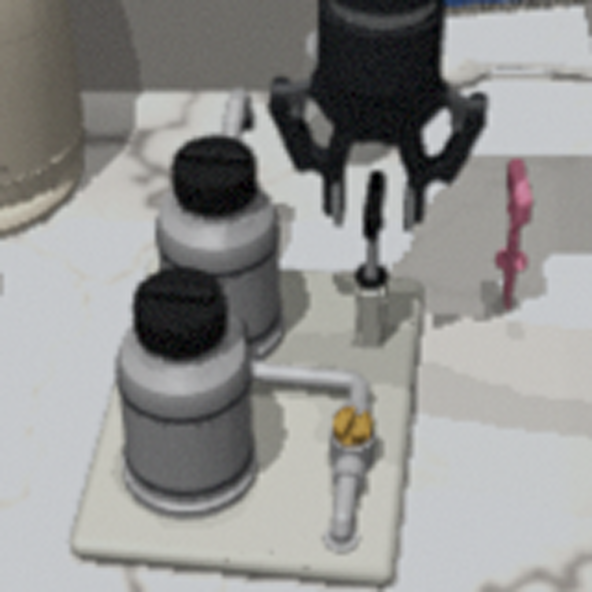

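The fingers now straddle the handle (tips near row 220). Close the gripper.

play_rows(motion=[0,0,0,0,0,0,0,0,0,0,0,0,0,0,0,0,0,0,0,0], hand=-1, newtons=80)

```text
time: 7.05
tool_pos: [523.4, -18.4, 86.3]
tcp_rot: [-0.662, 0.75, -0.0, 0.0]
ft_force: [-0.1, 0.0, 6.1]
gripper_width: 10.8
finger_force: 78.2
```

```bash
python3 - <<'E'
from h import *
state()
E
```

```text
t 7.05 tcp [523.4 -18.4  86.3] yaw -1.695 deg -97.1 F [-0.1  0.   6.1] M [0.03 0.18 0.02] w 10.8 ff 78.2 j6 -1.62
```

play_rows(motion=[0,0,-0.4,0,0,0,-0.5,0,0,0,-0.5,0,-0.6,0,0,0,-0.76,0,0,0,-0.76,0,0,0,-0.76,0,0,0,0,0,0,8,0,0,0,8,0,0,0,0,0,0,0,0])

```text
time: 8.43
tool_pos: [537.0, 95.8, 141.5]
tcp_rot: [-0.552, 0.834, 0.0, -0.0]
ft_force: [0.1, 0.0, -0.4]
gripper_width: 10.6
finger_force: 78.0
```

```bash
python3 - <<'E'
from h import *
state()
c=pic("side",(225,345,270,370),"f",5);np.savez("side5.npz",**c)
c=bot.camera("top");np.savez("top5.npz",**c)
a=cv2.imread("pics/f.png");b=cv2.resize(c["color"][200:320,260:360],None,fx=4,fy=4,interpolation=2)
o=np.zeros((600,800,3),np.uint8);o[:,:400]=cv2.resize(a,(400,480))[:480].copy() if 0 else 0
o[:480,:400]=cv2.resize(a,(400,480));o[:480,400:800]=b;cv2.imwrite("pics/f2.png",o[:480])
E
```

```text
t 8.43 tcp [537.   95.8 141.5] yaw -1.9724 deg -113.0 F [ 0.1  0.  -0.4] M [ 0.02 -0.04  0.01] w 10.6 ff 78.0 j6 -1.13
```

View pics/f2.png

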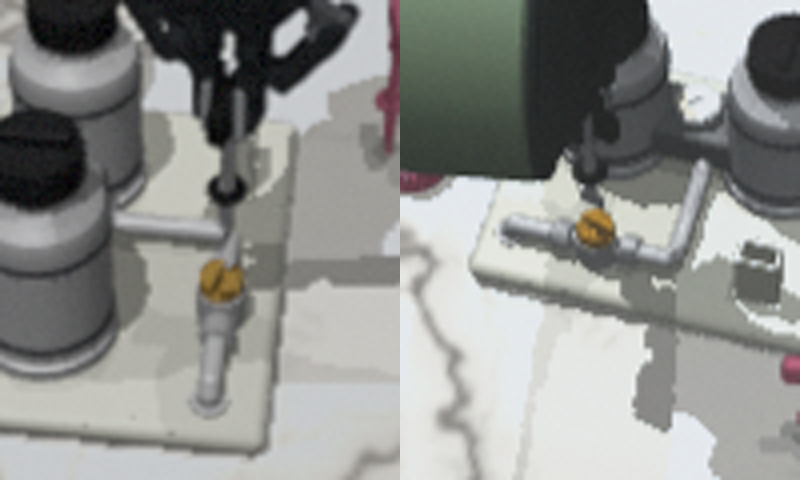

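The key is held upright above the brass head. In the side pane its blade tip is near (227,235) and the head at (222,281). In the top pane the collar is at (590,175) and the head at (596,229).

```bash
python3 - <<'E'
from h import *
for f in("side5.npz","top5.npz"):
    c=dict(np.load(f));print(f)
    for z in(58.5,87,94,127,133):print(z,np.round(proj(c,[537,95.8,z]),2))
    hsv=cv2.cvtColor(c["color"],cv2.COLOR_BGR2HSV).astype(int);u0,v0=[int(t) for t in proj(c,[537,95.8,56])]
    m=np.zeros((480,640),bool);m[v0-10:v0+11,u0-10:u0+11]=1
    m&=(hsv[...,0]>8)&(hsv[...,0]<30)&(hsv[...,1]>90);v,u=np.nonzero(m)
    print("brass bbox",u.min(),u.max(),v.min(),v.max(),"mean",u.mean().round(2),v.mean().round(2))
    # dark shaft/collar/blade columns by row
    for z in range(88,140,5):
        uu,vv=proj(c,[537,95.8,z]);vv=int(round(vv));lo=int(uu)-9
        print(z,vv,lo,c["color"][vv,lo:lo+19].max(1).tolist())
E
```

```text
side5.npz
58.5 [325.36 293.4 ]
87 [325.61 284.98]
94 [325.67 282.86]
127 [325.98 272.6 ]
133 [326.04 270.69]
brass bbox 320 330 290 299 mean 324.8 294.8
88 285 316 [95, 94, 95, 85, 89, 85, 88, 92, 91, 91, 107, 145, 145, 122, 127, 152, 149, 133, 131]
93 283 316 [134, 133, 136, 142, 144, 149, 153, 154, 154, 144, 83, 102, 138, 136, 135, 138, 138, 139, 138]
98 282 316 [167, 171, 172, 176, 182, 185, 189, 191, 180, 146, 102, 94, 123, 138, 138, 139, 140, 139, 138]
103 280 316 [188, 187, 183, 182, 176, 174, 175, 160, 138, 101, 84, 83, 105, 137, 141, 136, 138, 139, 139]
108 279 316 [180, 184, 182, 179, 167, 150, 149, 142, 121, 91, 83, 87, 109, 138, 138, 137, 138, 138, 140]
113 277 316 [198, 197, 198, 198, 188, 146, 136, 133, 113, 82, 81, 87, 109, 136, 140, 138, 137, 137, 138]
118 275 316 [198, 198, 198, 200, 200, 188, 122, 83, 48, 29, 24, 36, 40, 64, 102, 128, 130, 131, 136]
123 274 316 [196, 197, 198, 198, 200, 186, 117, 46, 24, 21, 30, 23, 24, 26, 52, 111, 151, 128, 143]
128 272 316 [199, 198, 199, 198, 190, 146, 53, 22, 52, 79, 83, 73, 51, 21, 18, 58, 98, 127, 174]
133 271 317 [198, 198, 1
[... 719 characters left out ...]
118, 120, 119, 119, 120]
108 246 298 [218, 220, 219, 218, 218, 218, 165, 188, 80, 61, 68, 119, 112, 117, 118, 119, 118, 120, 119]
113 245 297 [195, 217, 218, 219, 218, 219, 197, 109, 50, 44, 41, 42, 58, 78, 103, 107, 109, 108, 106]
118 244 297 [93, 196, 216, 218, 217, 217, 114, 58, 45, 46, 44, 43, 44, 44, 60, 83, 84, 83, 80]
123 243 297 [42, 137, 212, 217, 214, 202, 77, 51, 45, 57, 61, 52, 42, 41, 45, 86, 90, 98, 94]
128 242 297 [44, 60, 197, 217, 202, 174, 71, 51, 51, 80, 81, 72, 45, 41, 45, 91, 97, 105, 109]
133 241 297 [42, 42, 157, 209, 193, 176, 70, 51, 59, 79, 80, 77, 50, 44, 45, 69, 74, 74, 73]
138 240 297 [41, 43, 128, 197, 152, 88, 71, 54, 59, 79, 82, 77, 51, 50, 50, 55, 57, 59, 61]
```

play_rows(motion=[0,-0.043,0,0,0,0,0.4,0,0,0,0.25,0,0,0,0.05,0,0,0,0.05,0,0,0,0,0])

```text
time: 9.28
tool_pos: [539.0, 95.2, 111.9]
tcp_rot: [-0.551, 0.834, -0.0, 0.0]
ft_force: [0.4, -0.2, -0.5]
gripper_width: 10.5
finger_force: 78.0
```

```bash
python3 - <<'E'
from h import *
state()
E
```

```text
t 9.28 tcp [539.   95.2 111.9] yaw -1.9742 deg -113.1 F [ 0.4 -0.2 -0.5] M [-0.02 -0.01  0.04] w 10.5 ff 78.0 j6 -1.13
```

play_rows(motion=[0,0,0.05,0,0,0,0.04,0,0,0,0,0])

```text
time: 9.65
tool_pos: [538.8, 95.2, 108.2]
tcp_rot: [-0.551, 0.834, -0.0, -0.0]
ft_force: [0.2, -0.1, -2.0]
gripper_width: 10.4
finger_force: 78.0
```

```bash
python3 - <<'E'
from h import *
state()
E
```

```text
t 9.65 tcp [538.8  95.2 108.2] yaw -1.9743 deg -113.1 F [ 0.2 -0.1 -2. ] M [ 0.01  0.07 -0.03] w 10.4 ff 78.0 j6 -1.13
```

play_rows(motion=[0,0,0.04,0,0,0,0.035,0,0,0,0,0])

```text
time: 10.02
tool_pos: [538.8, 95.2, 105.1]
tcp_rot: [-0.551, 0.834, 0.0, -0.0]
ft_force: [0.3, 0.5, -0.8]
gripper_width: 10.4
finger_force: 78.0
```

```bash
python3 - <<'E'
from h import *
state()
E
```

```text
t 10.03 tcp [538.8  95.2 105.1] yaw -1.9743 deg -113.1 F [ 0.3  0.5 -0.8] M [0.02 0.08 0.05] w 10.4 ff 78.0 j6 -1.13
```

play_rows(motion=[0,0,0,5,0,0,0,6,0,0,0,6,0,0,0,6,0,0,0,6,0,0,0,0])

```text
time: 10.78
tool_pos: [538.7, 95.4, 105.2]
tcp_rot: [-0.325, 0.946, 0.0, -0.0]
ft_force: [-1.3, 1.0, -1.0]
gripper_width: 10.6
finger_force: 77.9
```

```bash
python3 - <<'E'
from h import *
state()
E
```

```text
t 10.78 tcp [538.7  95.4 105.2] yaw -2.4789 deg -142.0 F [-1.3  1.  -1. ] M [0.1  0.09 0.13] w 10.6 ff 77.9 j6 -0.62
```

The reaction moment of 0.13 N·m matches the stiff valve, so it is turning.

play_rows(motion=[0,0,0,7,0,0,0,7,0,0,0,7,0,0,0,7,0,0,0,7,0,0,0,6,0,0,0,3,0,0,0,1,0,0,0,0])

```text
time: 11.9
tool_pos: [538.8, 95.2, 105.2]
tcp_rot: [0.061, 0.998, -0.0, -0.0]
ft_force: [-0.0, -0.4, -2.7]
gripper_width: 10.6
finger_force: 77.9
```

```bash
python3 - <<'E'
from h import *
state()
E
```

```text
t 11.9 tcp [538.8  95.2 105.2] yaw 3.0187 deg 173.0 F [-0.  -0.4 -2.7] M [-0.   -0.    0.13] w 10.6 ff 77.9 j6 0.16
```

play_rows(motion=[0,0,0,2,0,0,0,2,0,0,0,0])

```text
time: 12.28
tool_pos: [538.8, 95.2, 105.2]
tcp_rot: [0.097, 0.995, -0.0, -0.0]
ft_force: [-0.6, -1.0, -2.9]
gripper_width: 10.7
finger_force: 77.9
```

```bash
python3 - <<'E'
from h import *
state()
E
```

```text
t 12.28 tcp [538.8  95.2 105.2] yaw 2.9473 deg 168.9 F [-0.6 -1.  -2.9] M [-0.02 -0.02  0.09] w 10.7 ff 77.9 j6 0.23
```

play_rows(motion=[0,0,0,1.5,0,0,0,1.5,0,0,0,0])

```text
time: 12.65
tool_pos: [538.8, 95.2, 105.2]
tcp_rot: [0.123, 0.992, -0.0, -0.0]
ft_force: [0.5, 0.1, -4.1]
gripper_width: 10.4
finger_force: 77.9
```

```bash
python3 - <<'E'
from h import *
state()
E
```

```text
t 12.65 tcp [538.8  95.2 105.2] yaw 2.8949 deg 165.9 F [ 0.5  0.1 -4.1] M [-0.07  0.01  0.12] w 10.4 ff 77.9 j6 0.29
```

play_rows(motion=[0,0,0,1.5,0,0,0,1.5,0,0,0,0])

```text
time: 13.02
tool_pos: [538.8, 95.2, 105.2]
tcp_rot: [0.149, 0.989, -0.0, -0.0]
ft_force: [0.8, -0.7, -4.4]
gripper_width: 10.7
finger_force: 77.9
```

```bash
python3 - <<'E'
from h import *
state()
E
```

```text
t 13.03 tcp [538.8  95.2 105.2] yaw 2.8427 deg 162.9 F [ 0.8 -0.7 -4.4] M [-0.07 -0.02  0.21] w 10.7 ff 77.9 j6 0.34
```

play_rows(motion=[0,0,0,1.5,0,0,0,1.5,0,0,0,0])

```text
time: 13.4
tool_pos: [538.8, 95.2, 105.2]
tcp_rot: [0.175, 0.985, -0.0, -0.0]
ft_force: [0.2, -1.4, -5.3]
gripper_width: 10.5
finger_force: 77.9
```

```bash
python3 - <<'E'
from h import *
state()
E
```

```text
t 13.4 tcp [538.8  95.2 105.2] yaw 2.7904 deg 159.9 F [ 0.2 -1.4 -5.3] M [-0.15 -0.01  0.43] w 10.5 ff 77.9 j6 0.39
```

The moment rose to 0.43 N·m, which is the hard stop. I'll ease back inside the play, lift out and return above the pocket.

play_rows(motion=[0,0,0,-2.5,0,0,0,-2,0,0,-0.3,0,0,0,-0.62,0,0,0,0,-9.85,0,0,0,-9.85,0,0,0,-9.85,0,0,0,-9.85,0,0,0,-9.85,0,0,0,-9.85,0,0,0,-9.85,0,0,0,-9.85,0,0,0,-9.85,0,0,0,-9.85,0.7,0,0,0,0.8,0.031,0,0,0.8,0,0,0,0.566,0,0,0,0,0,0,0,0,0,0,0])

```text
time: 15.9
tool_pos: [524.1, -18.0, 143.1]
tcp_rot: [-0.662, 0.75, -0.0, 0.001]
ft_force: [0.1, 0.4, -0.8]
gripper_width: 10.4
finger_force: 79.2
```

```bash
python3 - <<'E'
from h import *
togo(523.4,-18.4,142,-1.695)
S=bot.camera("side");T=bot.camera("top");np.savez("side6.npz",**S);np.savez("top6.npz",**T)
a=cv2.resize(S["color"][215:315,285:385],None,fx=4,fy=4,interpolation=2);b=cv2.resize(T["color"][200:300,270:370],None,fx=4,fy=4,interpolation=2)
cv2.imwrite("pics/g.png",np.hstack([a,b]))
E
```

```text
t 15.9 tcp [524.1 -18.  143.1] yaw -1.6953 deg -97.1 F [ 0.1  0.4 -0.8] M [-0.01  0.02 -0.03] w 10.4 ff 79.2 j6 -1.62
units x,y,z 0.011 0.016 0.027 turn -0.0
```

View pics/g.png

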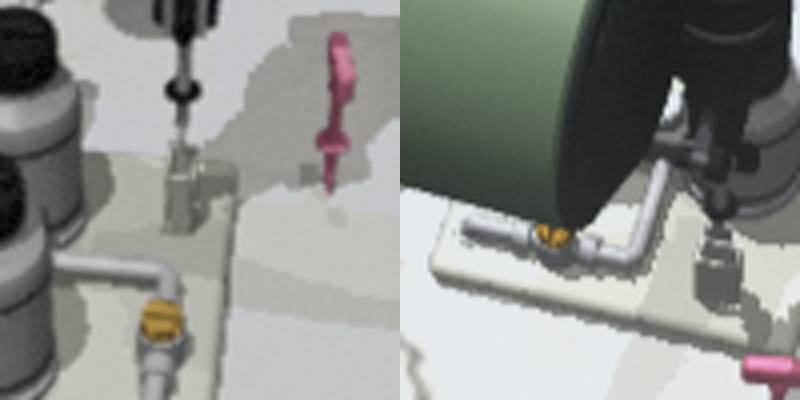

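The slot now lies across the pipe (side pane, (160,318)), so the valve is shut. The key hangs upright over the pocket. Lower it.

play_rows(motion=[0,0.012,0.3,0,0,0,0.3,0,0,0,0.3,0,0,0,0.3,0,0,0,0.1,0,0,0,0.06,0,0,0,0,0])

```text
time: 16.88
tool_pos: [523.1, -18.4, 87.8]
tcp_rot: [-0.662, 0.75, -0.0, 0.0]
ft_force: [0.1, 0.6, 0.3]
gripper_width: 10.3
finger_force: 79.2
```

```bash
python3 - <<'E'
from h import *
togo(523.4,-18.4,86.4,-1.695)
E
```

```text
t 16.88 tcp [523.1 -18.4  87.8] yaw -1.695 deg -97.1 F [0.1 0.6 0.3] M [ 0.01  0.   -0.03] w 10.3 ff 79.2 j6 -1.62
units x,y,z 0.0 -0.007 0.034 turn -0.0
```

play_rows(motion=[0,0,0.03,0,0,0,0,0])

```text
time: 17.12
tool_pos: [523.1, -18.4, 86.7]
tcp_rot: [-0.662, 0.75, -0.0, 0.0]
ft_force: [0.4, 0.6, -0.5]
gripper_width: 10.8
finger_force: 79.2
```

play_rows(motion=[0,0,0,0,0,0,0,0,0,0,0,0,0,0,0,0,0,0,-0.2,0,0,0,-0.5,0,0,0,-0.7,0,0,0,-0.8,0,0,0,-0.8,0,0,0,-0.8,0,0,0,0,0], hand=-0.1)

```text
time: 18.5
tool_pos: [524.8, -18.6, 241.7]
tcp_rot: [-0.662, 0.75, -0.002, 0.002]
ft_force: [-0.5, 0.2, -0.2]
gripper_width: 38.4
finger_force: 0.0
```

```bash
python3 - <<'E'
from h import *
state()
S=bot.camera("side");T=bot.camera("top");np.savez("side7.npz",**S);np.savez("top7.npz",**T);P=cloud(S)
B=dict(np.load("side1.npz"))
for n,(r0,r1,c0,c1) in {"key":(224,262,324,338)}.items():
    for v in range(r0,r1,2): print(v,[S["color"][v,c0:c1].max(1).tolist(),B["color"][v,c0:c1].max(1).tolist()])
# cap left: points by height
m=(S["z_map"]>0)&(abs(P[...,0]-639)<45)&(abs(P[...,1]-99)<45)
for lo,hi in((149,153),(153,158),(158,163),(167,172),(176,183)):
    q=P[m&(P[...,2]>lo)&(P[...,2]<hi)];print(lo,hi,len(q),q.min(0).round(1),q.max(0).round(1),q.mean(0).round(1))
E
```

```text
t 18.5 tcp [524.8 -18.6 241.7] yaw -1.695 deg -97.1 F [-0.5  0.2 -0.2] M [-0.04 -0.02  0.04] w 38.4 ff 0.0 j6 -1.62
224 [[146, 146, 147, 148, 147, 148, 165, 191, 200, 200, 198, 198, 198, 198], [148, 147, 148, 148, 146, 147, 165, 191, 199, 200, 198, 199, 197, 197]]
226 [[197, 197, 199, 200, 199, 189, 147, 93, 81, 115, 170, 198, 198, 198], [198, 198, 199, 199, 199, 178, 118, 76, 82, 133, 189, 199, 199, 199]]
228 [[198, 198, 198, 197, 193, 155, 57, 19, 17, 44, 136, 199, 199, 198], [199, 197, 197, 200, 190, 144, 51, 23, 21, 56, 140, 198, 198, 197]]
230 [[198, 197, 199, 199, 187, 114, 39, 19, 15, 53, 139, 200, 199, 198], [197, 198, 199, 199, 186, 92, 28, 24, 24, 54, 140, 199, 199, 198]]
232 [[198, 198, 200, 200, 186, 86, 16, 20, 17, 52, 140, 199, 199, 199], [199, 197, 198, 199, 178, 72, 23, 28, 27, 80, 154, 198, 199, 198]]
234 [[197, 198, 200, 198, 178, 68, 14, 22, 29, 85, 160, 198, 198, 199], [199, 198, 197, 192, 146, 50, 18, 19, 32, 104, 176, 199, 199, 198]]
236 [[197, 197, 199, 192, 146, 51, 16, 19, 34, 104, 175, 199, 198, 197], [198, 199, 198, 186, 93, 29, 21, 26, 43, 132, 200, 199, 1
[... 1361 characters left out ...]
, 16, 23, 25, 26, 23, 50, 131, 195, 185, 141]]
258 [[175, 173, 154, 123, 124, 115, 115, 113, 118, 159, 145, 190, 180, 133], [175, 172, 158, 121, 120, 115, 116, 113, 121, 156, 144, 187, 172, 132]]
260 [[174, 167, 133, 108, 123, 124, 123, 116, 113, 123, 138, 152, 116, 108], [175, 168, 130, 108, 122, 126, 124, 116, 112, 124, 137, 153, 114, 106]]
149 153 31 [614.7 104.9 149.1] [666.1 127.  153. ] [640.  119.8 150.9]
153 158 43 [612.6  99.6 153.1] [663.  126.3 157.7] [637.2 119.1 155.4]
158 163 44 [612.5  97.6 158.1] [665.2 127.2 163. ] [635.7 118.7 160.7]
167 172 255 [614.2  72.8 167. ] [665.4 127.4 171.9] [639.6 102.9 168.9]
176 183 52 [618.   94.  176.1] [660.4 106.9 179.8] [639.7 100.3 177.5]
```

The key sits as it did at the start. Next, move over the left cap with the gripper fully open.

play_rows(motion=[-0.658,-0.5,0,0,-0.658,-0.5,0,0,-0.658,-0.5,0,0,-0.658,-0.5,0,0,-0.658,-0.5,0,0,0,0,0.6,0,0,0,0.6,0,0,0,0.3,0,0,0,0,0,0,0,0,0,0,0,0,0], hand=1)

```text
time: 19.98
tool_pos: [639.2, 99.8, 179.6]
tcp_rot: [-0.662, 0.75, -0.001, 0.001]
ft_force: [-0.6, -0.3, 0.3]
gripper_width: 85.3
finger_force: 0.0
```

```bash
python3 - <<'E'
from h import *
togo(640.3,99.6,107,-1.695)
S=bot.camera("side");T=bot.camera("top")
P=cloud(S);m=(S["z_map"]>0)&(abs(P[...,0]-640)<70)&(abs(P[...,1]-100)<35)&(P[...,2]>182);q=P[m]
for s in(q[q[:,0]>640],q[q[:,0]<640]):
    lo=s[s[:,2]<np.percentile(s[:,2],8)];print(len(s),lo.mean(0).round(1),s[:,2].min(),lo[:,0].min(),lo[:,0].max())
a=cv2.resize(S["color"][190:290,230:330],None,fx=4,fy=4,interpolation=2);b=cv2.resize(T["color"][140:240,260:360],None,fx=4,fy=4,interpolation=2)
cv2.imwrite("pics/h.png",np.hstack([a,b]))
E
```

```text
t 19.98 tcp [639.2  99.8 179.6] yaw -1.6951 deg -97.1 F [-0.6 -0.3  0.3] M [-0.03 -0.03  0.05] w 85.3 ff 0.0 j6 -1.41
units x,y,z 0.002 -0.029 1.816 turn -0.0
2717 [688.5 100.  260.9] 227.75820375624403 676.6365436125072 709.674194977858
3442 [590.3 112.3 269.1] 227.35915195358803 571.609982499571 639.0836228725925
```

View pics/h.png

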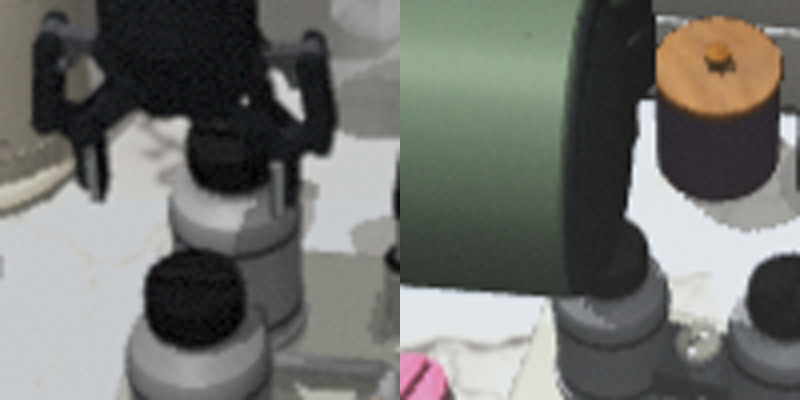

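The fingers straddle the cap: side-pane tips are at (97,190) and (280,205), and the cap is at (195,300). Descend and grip.

play_rows(motion=[0,-0.02,0.6,0,0,0,0.6,0,0,0,0.4,0,0,0,0.26,0,0,0,0,0])

```text
time: 20.7
tool_pos: [638.9, 99.7, 103.6]
tcp_rot: [-0.662, 0.75, 0.0, -0.0]
ft_force: [0.5, -0.2, 0.3]
gripper_width: 85.4
finger_force: 0.0
```

play_rows(motion=[0,0,0,0,0,0,0,0,0,0,0,0,0,0,0,0,0,0,0,0,0,0,0,0], hand=-1, newtons=60)

```text
time: 21.45
tool_pos: [640.5, 99.8, 105.4]
tcp_rot: [-0.662, 0.75, -0.001, 0.001]
ft_force: [0.3, -0.5, 6.5]
gripper_width: 53.1
finger_force: 63.4
```

```bash
python3 - <<'E'
from h import *
togo(640.3,99.6,105,-1.695)
E
```

```text
t 21.45 tcp [640.5  99.8 105.4] yaw -1.695 deg -97.1 F [ 0.3 -0.5  6.5] M [-0.01 -0.15 -0.04] w 53.1 ff 63.4 j6 -1.41
units x,y,z 0.005 0.004 0.01 turn -0.0
```

Gripped at 53 mm. Try counter-clockwise first.

play_rows(motion=[0,0,0,-2,0,0,0,-2,0,0,0,-1,0,0,0,0])

```text
time: 21.95
tool_pos: [640.9, 99.8, 105.4]
tcp_rot: [-0.693, 0.721, -0.001, 0.001]
ft_force: [0.9, 0.8, 5.3]
gripper_width: 52.6
finger_force: 63.4
```

```bash
python3 - <<'E'
from h import *
state()
E
```

```text
t 21.95 tcp [640.9  99.8 105.4] yaw -1.6112 deg -92.3 F [0.9 0.8 5.3] M [ 0.14 -0.46 -1.3 ] w 52.6 ff 63.4 j6 -1.49
```

It hit a hard stop at −1.3 N·m, so the thread is left-handed. Turn clockwise.

play_rows(motion=[0,0,0,3,0,0,0,3,0,0,0,4,0,0,0,4,0,0,0,0])

```text
time: 22.58
tool_pos: [640.7, 100.5, 105.4]
tcp_rot: [-0.601, 0.799, -0.0, 0.002]
ft_force: [1.4, 2.4, 5.7]
gripper_width: 53.1
finger_force: 63.5
```

```bash
python3 - <<'E'
from h import *
state()
E
```

```text
t 22.57 tcp [640.7 100.5 105.4] yaw -1.8517 deg -106.1 F [1.4 2.4 5.7] M [ 0.3  -0.35  0.04] w 53.1 ff 63.5 j6 -1.25
```

play_rows(motion=[0,0,0,6,0,0,0,6,0,0,0,6,0,0,0,6,0,0,0,6,0,0,0,6,0,0,0,6,0,0,0,4,0,0,0,0])

```text
time: 23.7
tool_pos: [641.2, 99.8, 105.4]
tcp_rot: [-0.241, 0.97, -0.0, 0.002]
ft_force: [3.1, 1.5, 5.5]
gripper_width: 53.0
finger_force: 63.5
```

```bash
python3 - <<'E'
from h import *
state()
E
```

```text
t 23.7 tcp [641.2  99.8 105.4] yaw -2.6544 deg -152.1 F [3.1 1.5 5.5] M [-0.09 -0.58 -0.  ] w 53.0 ff 63.5 j6 -0.45
```

Lift gently at first and check.

play_rows(motion=[0,0,-0.05,0,0,0,-0.1,0,0,0,-0.1,0,0,0,0,0])

```text
time: 24.2
tool_pos: [640.5, 99.6, 113.5]
tcp_rot: [-0.241, 0.97, -0.0, 0.001]
ft_force: [6.0, 1.0, -3.1]
gripper_width: 52.9
finger_force: 64.6
```

```bash
python3 - <<'E'
from h import *
state()
E
```

```text
t 24.2 tcp [640.5  99.6 113.5] yaw -2.6545 deg -152.1 F [ 6.   1.  -3.1] M [-0.05 -1.25 -0.03] w 52.9 ff 64.6 j6 -0.45
```

play_rows(motion=[0,0,-0.1,0,0,0,-0.2,0,0,0,-0.3,0,0,0,-0.5,0,0,0,-0.5,0,0,0,-0.3,0,0,0,-0.1,0,0,0,0,0,0,0,0,0,0,0,0,0,0,0,0,0])

```text
time: 25.58
tool_pos: [639.1, 99.8, 193.7]
tcp_rot: [-0.241, 0.971, 0.0, -0.0]
ft_force: [-0.3, -0.3, -1.1]
gripper_width: 52.9
finger_force: 65.5
```

```bash
python3 - <<'E'
from h import *
state()
S=bot.camera("side");T=bot.camera("top")
a=cv2.resize(S["color"][170:320,240:390],(540,540),interpolation=2);cv2.imwrite("pics/i.png",a)
E
```

```text
t 25.57 tcp [639.1  99.8 193.7] yaw -2.6549 deg -152.1 F [-0.3 -0.3 -1.1] M [ 0.01  0.   -0.01] w 52.9 ff 65.5 j6 -0.45
```

View pics/i.png

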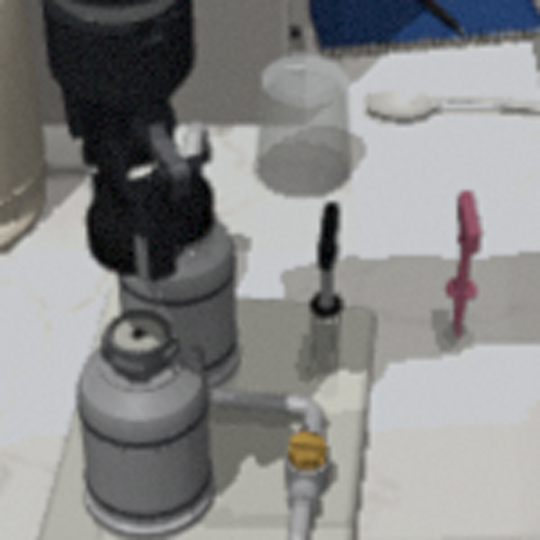

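The bare neck shows at (138,340), with the cap held upright about 88 mm up. The key is in its pocket at (327,260) and the valve slot lies across the pipe at (307,450). Hand in.

```bash
python3 -c "
from workcell import bot
print(bot.finish_job())"
```

```text
the job is handed in; nothing more can be done
None
```

The inlet valve is shut to its hard stop, the key is back upright in its pocket, and the left cap (left-hand thread) is held upright about 88 mm above its seat; the job was handed in at 25.6 s, but I viewed 11 pictures, one over the limit of 10.

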